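Take the charged handlamp off its charging stand and stand it in the round-kit tray

TASK

The handlamp is charged and goes out on the next plant round: push the red release lever of the charging stand fully down to unlatch it, lift the lamp out, and stand it upright, flat on the floor of the empty bay of the blue round-kit tray, beside the radio. Set it down before letting go rather than dropping it, and leave the radio, the mug and the bottle where they are.

Things in the scene. Friction and masses are not known exactly. Their poses are not given: they have to be found in the camera images.
- charger: Black charging stand, 196 x 150 mm base plate, fixed to the desk; origin on the desk in the middle of the lamp pocket, +x is the way the seated lamp looks (lens side), z up. The lamp's foot stands on the pocket floor 14 mm above the desk, inside grey walls that reach 34 mm above the desk (inner 146 x 94 mm, about 3 mm play all round). The steel release lever stands at its -x end, its red thumb tab reaching out to 161 mm from the origin along -x.
- lever_tab (a point): Middle of the upper face of the release lever's red thumb tab, where it is pressed: the tab is 44 mm wide (along the stand's y), 68 mm long (along the stand's x), 65 mm above the desk when latched and 143 mm from the stand's origin along -x. It is pressed straight down about 30 mm; the tab sinks and swings outwards, away from the lamp.
- latch (a joint): Release lever, hinged on an axis along the stand's y, 77 mm behind the stand's origin (along -x) and 30 mm above the desk. 0 rad = hook over the lamp's catch plate (lamp locked in), 0.5 rad = tab fully down against its stop. The hook is clear of the lamp from about 0.3 rad. Stiff hinge (3 to 6 N pressed at the tab, more only at the stop), it stays where it is left.
- lamp_center (a point): Middle, half-way up, of the yellow handlamp (about 0.6 to 0.85 kg), 93 mm above the underside of its foot. Axes: x towards the lens, z up. Black foot 140 x 88 mm (x, y), yellow housing to 120 mm height, round lens head of 88 mm diameter reaching 98 mm forward of the middle (its lowest point 34 mm above the underside), steel catch plate at the back reaching 82 mm behind the middle. Centre of mass within 5 mm of below the handle's middle.
- lamp_handle (a point): Middle of the lamp's carrying handle: a level rubber bar along the lamp's x, 26 mm wide (y), 22 mm high, its middle 175 mm above the underside of the foot; 74 mm of it are free between its two posts, with 43 mm of free height between it and the housing.
- tray: Blue sheet-metal tray 210 x 300 mm (x, y), fixed to the desk, origin on the desk at its middle, z up. Floor 4 mm above the desk, rim and divider 20 mm above the desk, walls 4 mm thick. Divider along x at y = +8 mm: the bay towards -y is empty, with a black mat, for the lamp; in the bay towards +y lies the radio.
- lamp_bay (a point): Middle of the floor of the empty bay, 4 mm above the desk, at y = -70 mm of the tray, axes as the tray. The bay measures 202 x 152 mm (x, y) inside; the lamp fits with its length along the tray's x.
- radio_center (a point): Middle of the body of a black two-way radio lying in the other bay, 110 x 58 x 34 mm, with a stub antenna along the tray's +x. To be left alone.
- mug_center (a point): Middle of a white mug, 82 mm diameter, 95 mm high. To be left alone.
- bottle_center (a point): Middle of a small amber drinks bottle with a red cap, 54 mm diameter, 120 mm high. To be left alone.
Not all that is in view belongs to the job. What is shaped like the part that bears lamp_center but green or pink is not meant.

How it is judged:
By the outcome, as a careful person would: the job done as asked, in the order asked, and still so for the second after the job is handed in, with the robot touching nothing.
It also fails if it takes over 61 s, if anything falls off the work surface, if the arm or the gripper's body presses on something with over 40 N, if the wrist force passes 120 N, or if a joint passes its speed limit or range.

ROBOT

A 6-joint arm with a two-finger parallel gripper is mounted at the origin on the work surface. World frame = base frame: x ahead of the robot, y to its left, z up, the work surface at z = 0. Lengths are in m, angles in rad, forces in N, time in s.
With the tool pointing down it reaches from about 0.375 to 0.925 m from the base axis. Payload 5.7 kg.
Tool frame: the origin (TCP) lies between the finger pads; the fingertips stand 17 mm ahead of it and the grasp point (between the pads) lies 2 mm behind it; z points along the fingers, y is the direction in which the jaws open and shut (so a half turn about z gives the same grasp; the last joint's range is limited). The gripper opens to 88 mm and grips with 3 to 60 N. Pads are 20 mm wide; open, the fingers measure 115 mm over their backs; the gripper's body (75 mm by 178 mm) begins 61 mm behind the grasp point.
Start: joints at [-1.3, 0.359, 1.51, -0, 1.272, -0.115], TCP at [0.226, -0.556, 0.24] pointing down, gripper open.
Joint ranges: [-2.97, 2.97], [-1.01, 2.36], [0.21, 2.38], [-0.96, 4.11], [0.2, 2.71], [-2.98, 2.98]. Speed limits (rad/s): [2.39, 2.39, 3.14, 3.14, 3.14, 3.14].

INTERFACE

Orientations are given as a unit quaternion [w, x, y, z].
In Python, from station import robot gives the robot as it stands. Calls block until the motion is done:
- robot.move_ptp(position, orientation): joint-space move of the TCP to a pose.
- robot.move_linear(position, ori=None, feed=0.15, threshold=None): straight line of the TCP; ori=None keeps the orientation; feed is the mean speed in m/s. With threshold (N) it stops when the force on the tool has changed by that much, and returns True; else False.
- robot.move_joints(angles): joint-space move.
- robot.grip(opening, f_grip=None): opening from 0.0 (shut) to 1.0 (fully open); f_grip is the grip in N (None keeps the last); returns when the fingers have stopped.
- robot.pause(seconds).
- robot.ik(position, orientation): joint angles nearest the present ones, or None.
- robot.get_state(): the state.
- robot.camera(name): name is "scene" or "top" or "wrist"; returns a dict with "img" (480x640x3 uint8, red, green, blue), "camera_matrix" (3x3 intrinsics, pixels), "k1" (the pictures are not rectified: a ray, as slopes to the right and down, at radius r is drawn at 1 + k1 r^2 times it, then the intrinsics apply), "origin" and "rotation" of the camera in the world. Camera axes: x right, y up, looking along -z (the intrinsics and any distortion apply to the point x, -y, -z); pixel columns grow to the right and rows downward; lengths in m; the calibration is good to about 2 mm. A picture is of the moment at which its call begins. There is no depth.
A pose or a line that the arm cannot do raises robot.PlanningError and nothing moves.
- robot.close_job(): hands the job in, once; it reports no verdict.
The state is a dict: "t": time; "joint_pos": joint angles; "qvel": joint speeds; "joint_efforts": joint torques, N m; "position": TCP position; "eef_rot": TCP orientation; "wrist_force": force on the tool from outside, world axes, zero at the start; "ft_torque": the same for the moment, N m; "gripper_width": opening from 0.0 (shut) to 1.0 (fully open).
Only numpy, scipy, OpenCV 4.12 (cv2) and the standard library are available. Lean on these libraries where they do the work, as an engineer would, in place of code of your own. Each camera call takes 0.05 s, during which the arm holds its last target.

## Working session

There is one attempt and no reset: what is moved stays moved. The work goes in short steps, each a Python script; the robot and the scene stay as the last script left them, time stands still between calls to the robot, and variables do not carry over. Pictures are saved under pics/ and viewed, and the job is handed in when it is done.

```bash
ls; mkdir -p pics; python3 - <<'E'
from station import robot
import cv2,pickle
s=robot.get_state();print({k:s[k] for k in('t','position','eef_rot','wrist_force','gripper_width')})
for n in("scene","top","wrist"):
    c=robot.camera(n);pickle.dump(c,open(f'pics/{n}0.pkl','wb'));cv2.imwrite(f'pics/{n}0.png',c['img'][:,:,::-1])
    print(n,c['camera_matrix'],c['k1'],c['origin'],c['rotation'])
E
```

```text
pics
{'t': 0.0, 'position': array([ 0.225614  , -0.55527679,  0.23881408]), 'eef_rot': array([-8.98668421e-04,  9.81448142e-01,  1.91725669e-01, -7.50363432e-05]), 'wrist_force': array([-0.24914059,  0.24344055, -0.2314058 ]), 'gripper_width': 0.9984754724214273}
scene [[567.75429475   0.         318.54850395]
 [  0.         567.75429475 241.58709573]
 [  0.           0.           1.        ]] -0.037734252650246554 [ 0.96343871 -0.83396317  1.19978615] [0.91672346 0.33817518 0.08094731 0.19673123]
top [[517.52201466   0.         314.98983237]
 [  0.         517.52201466 240.73894643]
 [  0.           0.           1.        ]] -0.06220400176862786 [ 0.40722105 -0.01332911  1.12339912] [-0.70195961 -0.04271474  0.05743595  0.7086108 ]
wrist [[405.80714463   0.         312.35063883]
 [  0.         405.80714463 244.20787608]
 [  0.           0.           1.        ]] -0.07853110154742264 [ 0.28573486 -0.53025027  0.3833368 ] [ 0.82373911 -0.10125661  0.06898592 -0.55357197]
```

View pics/scene0.png

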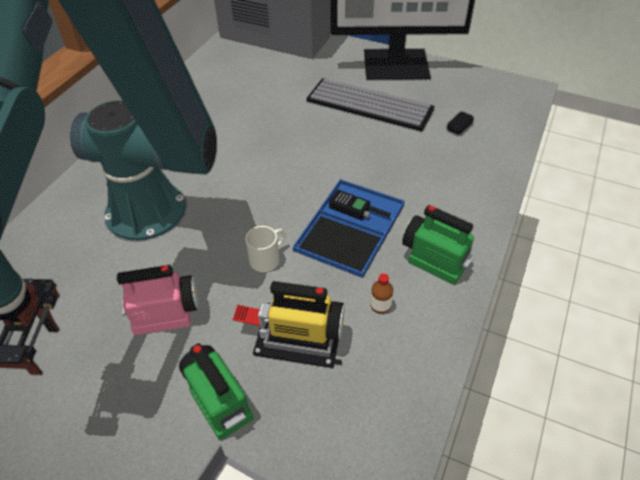

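View pics/top0.png

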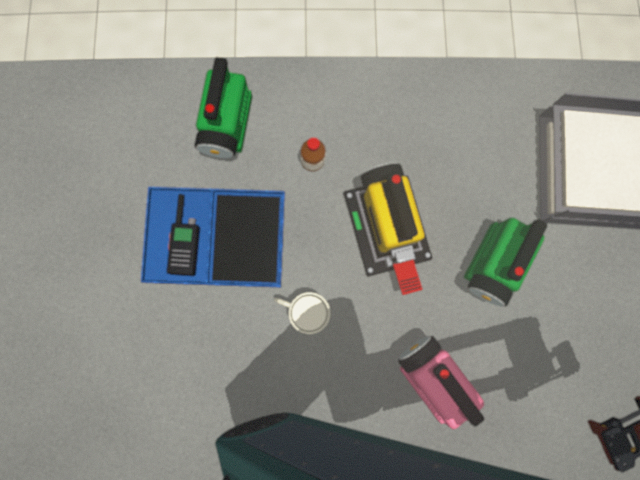

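View pics/wrist0.png

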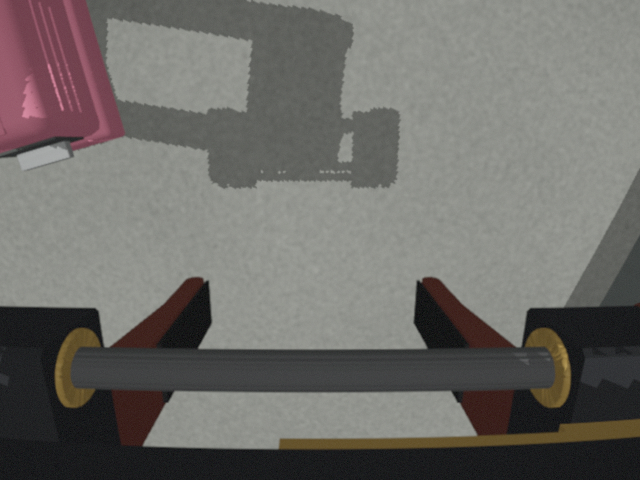

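```bash
cat > h.py <<'E'
import numpy as np,cv2,pickle
from scipy.spatial.transform import Rotation as R
def rot(q): q=np.asarray(q);return R.from_quat([q[1],q[2],q[3],q[0]]).as_matrix()
def load(n): return pickle.load(open(f'pics/{n}.pkl','rb'))
def ray(c,uv):
    K=c['camera_matrix'];d=np.array([(uv[0]-K[0,2])/K[0,0],(uv[1]-K[1,2])/K[1,1]])
    s=d.copy()
    for _ in range(20): s=d/(1+c['k1']*(s@s))
    v=rot(c['rotation'])@np.array([s[0],-s[1],-1.]);return np.array(c['origin']),v
def px(c,uv,z):
    o,v=ray(c,uv);return o+v*(z-o[2])/v[2]
def proj(c,p):
    x=rot(c['rotation']).T@(np.asarray(p)-c['origin']);s=np.array([x[0],-x[1]])/-x[2]
    s=s*(1+c['k1']*(s@s));K=c['camera_matrix'];return np.array([K[0,0]*s[0]+K[0,2],K[1,1]*s[1]+K[1,2]])
def crop(n,x,y,w,h,k,out):
    c=load(n);im=c['img'][y:y+h,x:x+w,::-1];cv2.imwrite('pics/'+out,cv2.resize(im,None,fx=k,fy=k,interpolation=cv2.INTER_CUBIC))
def snap(robot,cam,n):
    c=robot.camera(cam);pickle.dump(c,open(f'pics/{n}.pkl','wb'));cv2.imwrite(f'pics/{n}.png',c['img'][:,:,::-1]);return c
E
python3 -c "
from h import *
crop('top0',330,155,120,150,4,'ct_lamp.png')
crop('top0',130,170,170,130,4,'ct_tray.png')
crop('scene0',220,270,140,105,5,'cs_lamp.png')"
```

```text
(no output)
```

View pics/ct_lamp.png

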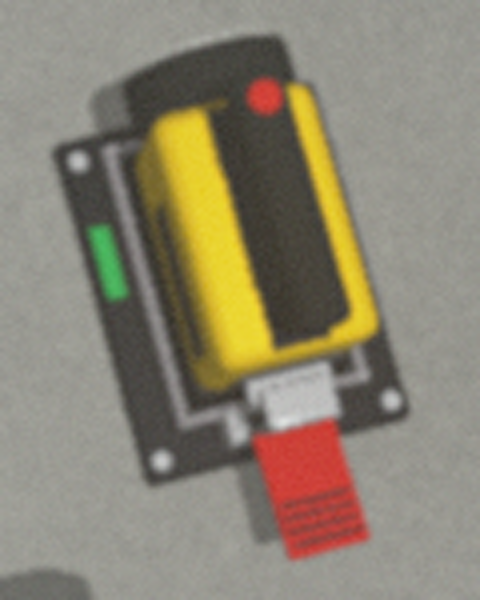

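View pics/ct_tray.png

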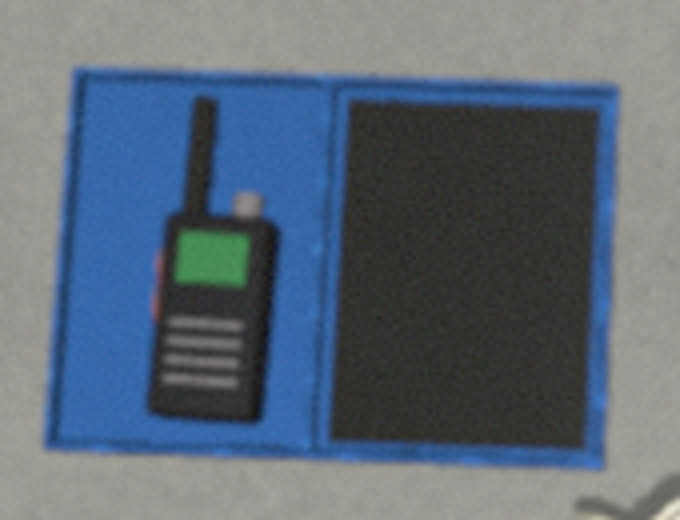

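View pics/cs_lamp.png

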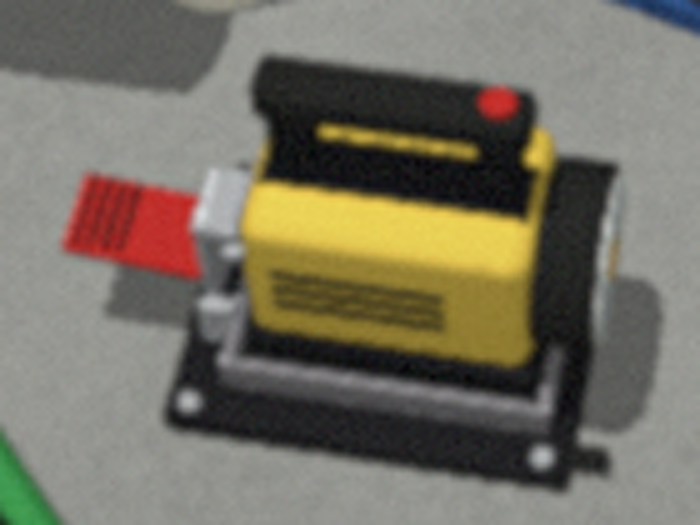

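```bash
python3 - <<'E'
from h import *
np.set_printoptions(precision=4,suppress=True)
t=load('top0');s=load('scene0')
T=lambda a,b:(330+a/4-.4,155+b/4-.4)
S=lambda a,b:(220+a/5-.4,270+b/5-.4)
tc=[px(t,(130+a/4-.4,170+b/4-.4),.02) for a,b in[(75,68),(620,87),(606,467),(45,450)]]
tc=np.array(tc);print('tray',tc,tc.mean(0))
print('edges',np.linalg.norm(tc-np.roll(tc,-1,0),axis=1))
ex=(tc[0]+tc[1]-tc[2]-tc[3]);print('yaw',np.degrees(np.arctan2(ex[1],ex[0])))
ey=(tc[0]+tc[3]-tc[1]-tc[2]);print('yaw',np.degrees(np.arctan2(-ey[0],ey[1])))
for z in(.0,.01):
  p=np.array([px(t,T(*q),z) for q in[(52,148),(150,485),(408,415)]]);print('plate',z,p,np.linalg.norm(np.diff(p,axis=0),axis=1))
  d=p[0]-p[1];print(np.degrees(np.arctan2(d[1],d[0])));d=p[1]-p[2];print(np.degrees(np.arctan2(-d[0],d[1])))
for q in[(292,560),(370,538)]: print('tab',px(t,T(*q),.065))
for q in[(82,175),(65,250)]: print('tab S',px(s,S(*q),.065))
print('button top',px(t,T(265,97),.205),'scene',px(s,S(497,102),.205))
E
```

```text
tray [[0.6872 0.3262 0.02  ]
 [0.674  0.0279 0.02  ]
 [0.4672 0.0359 0.02  ]
 [0.4785 0.335  0.02  ]] [0.5767 0.1813 0.02  ]
edges [0.2986 0.207  0.2993 0.2088]
yaw -2.303536926466088
yaw -2.34399544609115
plate 0.0 [[ 0.6775 -0.1004  0.    ]
 [ 0.4893 -0.1504  0.    ]
 [ 0.5263 -0.2938  0.    ]] [0.1948 0.1481]
14.873495398830212
14.461727362369441
plate 0.01 [[ 0.6751 -0.0996  0.01  ]
 [ 0.4886 -0.1491  0.01  ]
 [ 0.5252 -0.2913  0.01  ]] [0.193  0.1468]
14.873495398830206
14.461727362369478
tab [ 0.4453 -0.2145  0.065 ]
tab [ 0.4561 -0.2552  0.065 ]
tab S [ 0.4431 -0.2167  0.065 ]
tab S [ 0.4571 -0.2573  0.065 ]
button top [ 0.6517 -0.1828  0.205 ] scene [ 0.6521 -0.1869  0.205 ]
```

The yellow lamp (top ~(395,212), scene ~(302,318)) is the only yellow one, sitting in the black stand with the red tab. The two green lamps (top (222,110) and (505,260)) and the pink one (top (440,385)) are not meant. The crops confirm this choice. Next I'll check the pose fit with an overlay and plan the IK.

```bash
cat >> h.py <<'E'
CH=np.array([0.6061,-0.1950]);CY=np.radians(14.7)
TR=np.array([0.5767,0.1813]);TY=np.radians(-2.32)
def loc(o,yaw,p):
    c,s=np.cos(yaw),np.sin(yaw);p=np.asarray(p,float);return np.array([o[0]+c*p[0]-s*p[1],o[1]+s*p[0]+c*p[1],p[2]])
def q(yaw): return np.array([0,np.cos(yaw/2),np.sin(yaw/2),0])
def overlay(n,o,yaw,z0,x,y,w,h,k,out,extra=()):
    c=load(n);im=cv2.resize(c['img'][y:y+h,x:x+w,::-1],None,fx=k,fy=k,interpolation=cv2.INTER_CUBIC)
    P=lambda p:tuple(int(v) for v in (proj(c,loc(o,yaw,p))-[x,y]+.4)*k)
    def poly(pts,col):
        cv2.polylines(im,[np.array([P(p) for p in pts])],True,col,1)
    poly([(-.055,-.013,z0+.186),(.055,-.013,z0+.186),(.055,.013,z0+.186),(-.055,.013,z0+.186)],(255,0,255))
    poly([(-.07,-.044,z0),(.07,-.044,z0),(.07,.044,z0),(-.07,.044,z0)],(255,255,0))
    th=np.linspace(0,2*np.pi,40);poly([(.098,.044*np.cos(t),z0+.078+.044*np.sin(t)) for t in th],(0,255,255))
    for e in extra: poly(e,(0,255,0))
    cv2.imwrite('pics/'+out,im)
E
python3 - <<'E'
from h import *
from station import robot
tab=[(-.161,-.022,.065),(-.093,-.022,.065),(-.093,.022,.065),(-.161,.022,.065)]
pk=[(-.073,-.047,.034),(.073,-.047,.034),(.073,.047,.034),(-.073,.047,.034)]
overlay('top0',CH,CY,.014,330,155,120,150,4,'ov_t.png',[tab,pk])
overlay('scene0',CH,CY,.014,220,270,140,105,5,'ov_s.png',[tab,pk])
for nm,p,y in[('pre',loc(CH,CY,(-.147,0,.14)),CY),('press',loc(CH,CY,(-.147,0,.045)),CY),('grasp',loc(CH,CY,(0,0,.187)),CY),('up',loc(CH,CY,(0,0,.33)),CY),('bay',loc(TR,TY,(0,-.07,.18)),TY),('bayup',loc(TR,TY,(0,-.07,.33)),TY)]:
    for a in(0,np.pi):
        j=robot.ik(p,q(y+a));print(nm,a,p,None if j is None else np.round(j,2))
E
```

```text
pre 0 [ 0.46391164 -0.23230242  0.14      ] [-0.6   0.36  1.8  -0.    0.98  0.72]
pre 3.141592653589793 [ 0.46391164 -0.23230242  0.14      ] [-0.6   0.36  1.8  -0.    0.98 -2.42]
press 0 [ 0.46391164 -0.23230242  0.045     ] [-0.6   0.51  1.87 -0.    0.76  0.72]
press 3.141592653589793 [ 0.46391164 -0.23230242  0.045     ] [-0.6   0.51  1.87 -0.    0.76 -2.42]
grasp 0 [ 0.6061 -0.195   0.187 ] [-0.42  0.46  1.49 -0.    1.2   0.89]
grasp 3.141592653589793 [ 0.6061 -0.195   0.187 ] [-0.42  0.46  1.49 -0.    1.2  -2.25]
up 0 [ 0.6061 -0.195   0.33  ] [-0.42  0.35  1.3  -0.    1.49  0.89]
up 3.141592653589793 [ 0.6061 -0.195   0.33  ] [-0.42  0.35  1.3  -0.    1.49 -2.25]
bay 0 [0.57386636 0.11135738 0.18      ] [ 0.07  0.4   1.61 -0.    1.13  1.68]
bay 3.141592653589793 [0.57386636 0.11135738 0.18      ] [ 0.07  0.4   1.61 -0.    1.13 -1.46]
bayup 0 [0.57386636 0.11135738 0.33      ] [ 0.07  0.27  1.42 -0.    1.46  1.68]
bayup 3.141592653589793 [0.57386636 0.11135738 0.33      ] [ 0.07  0.27  1.42 -0.    1.46 -1.46]
```

View pics/ov_t.png

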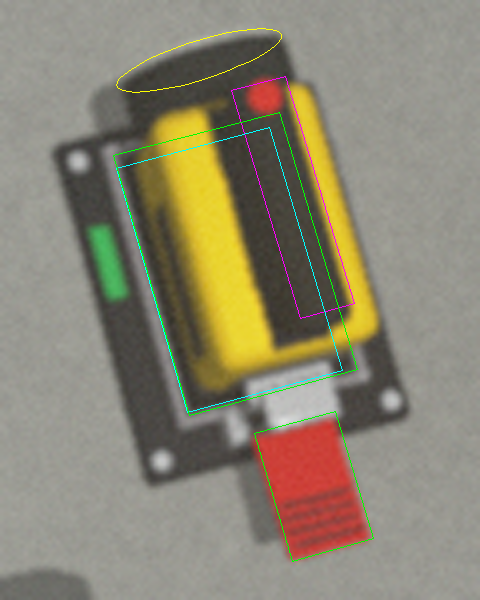

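View pics/ov_s.png

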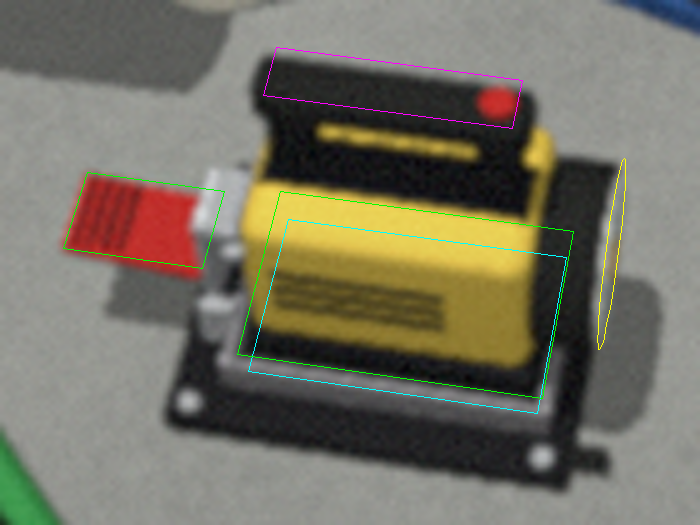

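```bash
sed -i 's/^CH=.*;/CH=np.array([0.6040,-0.1965]);/' h.py; python3 - <<'E'
from h import *
from station import robot
Q=q(CY+np.pi)
try:
    robot.move_linear([.226,-.556,.30],feed=.2)
except robot.PlanningError as e: print(e)
robot.grip(0.0,10)
robot.move_ptp(loc(CH,CY,(-.147,0,.25)),Q)
robot.move_linear(loc(CH,CY,(-.147,0,.10)),feed=.15)
s=robot.get_state();print(s['t'],s['position'],s['wrist_force'],s['gripper_width'])
snap(robot,'scene','s1');snap(robot,'top','t1')
crop('s1',180,220,200,150,4,'cs1.png')
E
```

```text
5.0833 [ 0.46235774 -0.23423264  0.10068048] [0.36475766 0.99352304 0.33375628] 0.007259507025465309
```

View pics/cs1.png

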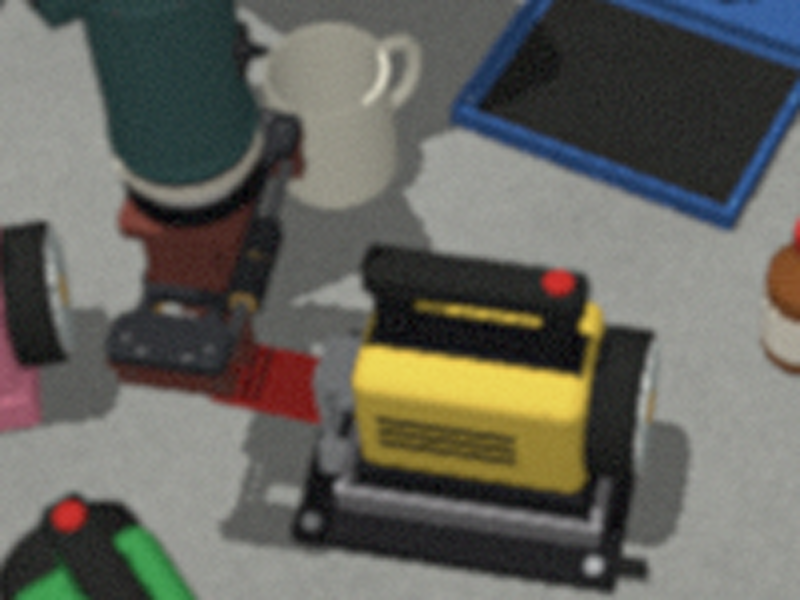

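The picture shows the closed fingers over the red tab (crop (240,375)), with the body clear of the mug and the lamp. Before pressing I'll check the pink lamp's distance.

```bash
python3 - <<'E'
from h import *
t=load('top0')
for uv in[(403,357),(432,338),(441,350),(405,367)]: print('pink lens',px(t,uv,.10).round(3))
print('mug',px(t,(310,313),.095).round(3),'handle',px(t,(278,299),.06).round(3))
from station import robot
z0=robot.get_state()['wrist_force']
hit=robot.move_linear(loc(CH,CY,(-.147,0,.036)),feed=.03,threshold=14)
s=robot.get_state();print(hit,s['t'],s['position'],s['wrist_force']-z0)
snap(robot,'scene','s2');crop('s2',180,220,200,150,4,'cs2.png')
E
```

```text
pink lens [ 0.323 -0.205  0.1  ]
pink lens [ 0.358 -0.263  0.1  ]
pink lens [ 0.335 -0.28   0.1  ]
pink lens [ 0.303 -0.208  0.1  ]
mug [ 0.41  -0.024  0.095] handle [0.439 0.041 0.06 ]
True 6.675 [ 0.46114654 -0.23375097  0.05078868] [-1.71163395  1.4369595  11.15243322]
```

View pics/cs2.png

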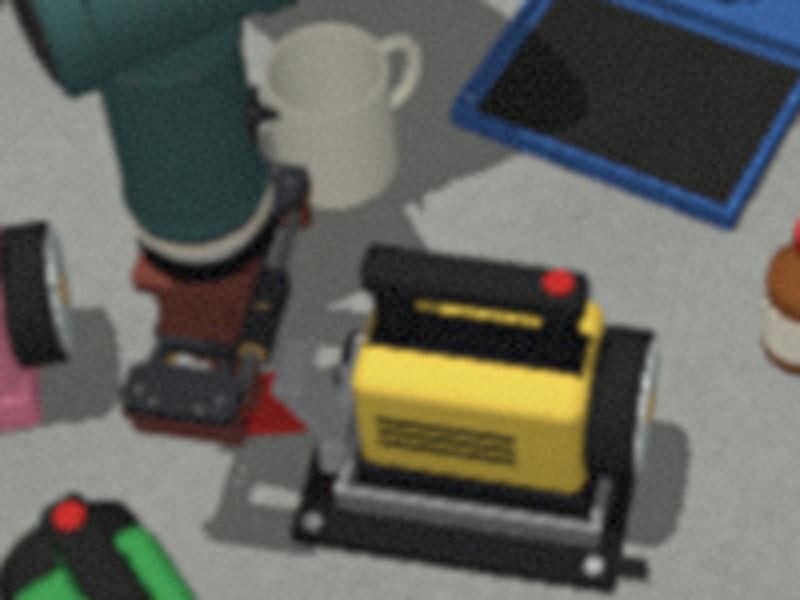

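The lever has swung out: the steel hook moved away from the lamp and the tip is at about 34 mm, as the geometry predicts for 0.5 rad. I'll push once more to confirm the stop, then retract.

```bash
python3 - <<'E'
from h import *
from station import robot
a=robot.get_state()
hit=robot.move_linear(a['position']-[0,0,.012],feed=.02,threshold=18)
s=robot.get_state();print(hit,s['t'],s['position'],s['wrist_force'])
robot.move_linear(loc(CH,CY,(-.150,0,.13)),feed=.12)
robot.move_linear(loc(CH,CY,(-.147,0,.30)),feed=.25)
robot.grip(1.0,30)
snap(robot,'scene','s3');crop('s3',180,220,200,150,4,'cs3.png')
s=robot.get_state();print(s['t'],s['position'],s['wrist_force'])
E
```

```text
True 6.9917 [ 0.46114255 -0.23380043  0.05066413] [-3.25755995  1.87658179 14.59813905]
10.0667 [ 0.46182456 -0.23380332  0.30001967] [ 0.07710305 -0.22087943  0.42469532]
```

View pics/cs3.png

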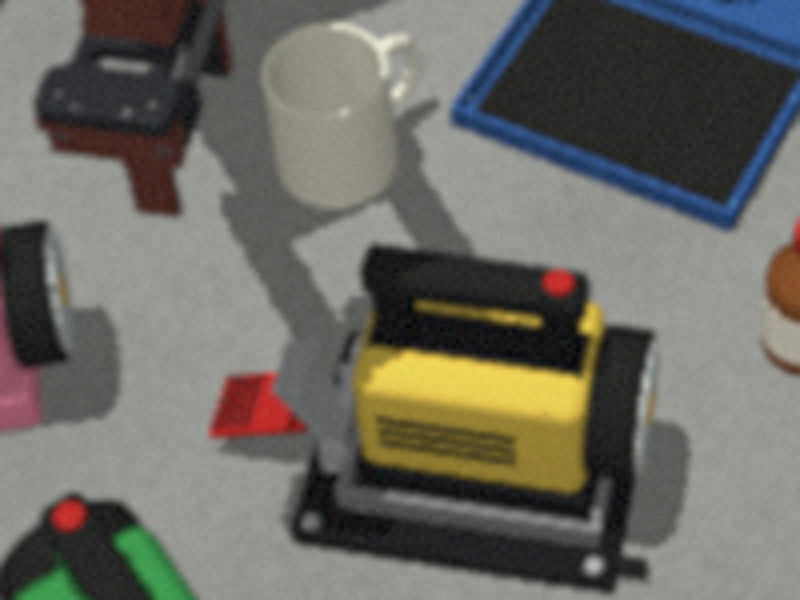

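```bash
python3 - <<'E'
from h import *
from station import robot
c=load('s3')
for a in(.3,.4,.5):
    print(a,[((proj(c,loc(CH,CY,(-.077-(84*np.cos(a)+35*np.sin(a))*1e-3,yy,.030+(35*np.cos(a)-84*np.sin(a))*1e-3)))-[180,220]+.4)*4).round() for yy in(-.022,.022)])
Q=q(CY+np.pi)
robot.move_linear(loc(CH,CY,(0,0,.30)),feed=.25)
snap(robot,'wrist','w4')
robot.move_linear(loc(CH,CY,(0,0,.23)),feed=.15)
snap(robot,'wrist','w5');snap(robot,'scene','s5');crop('s5',180,180,200,150,4,'cs5.png')
s=robot.get_state();print(s['t'],s['position'],s['wrist_force'])
for p in[(.037,0,.2),(-.037,0,.2),(0,0,.2)]: print(proj(load('w5'),loc(CH,CY,p)).round())
E
```

```text
0.3 [array([201., 422.]), array([221., 362.])]
0.4 [array([203., 430.]), array([222., 370.])]
0.5 [array([206., 438.]), array([225., 378.])]
11.575 [ 0.60466655 -0.19703177  0.2315656 ] [ 0.02873399 -0.73177932  0.21744116]
[311. 365.]
[311. 214.]
[311. 294.]
```

View pics/w5.png

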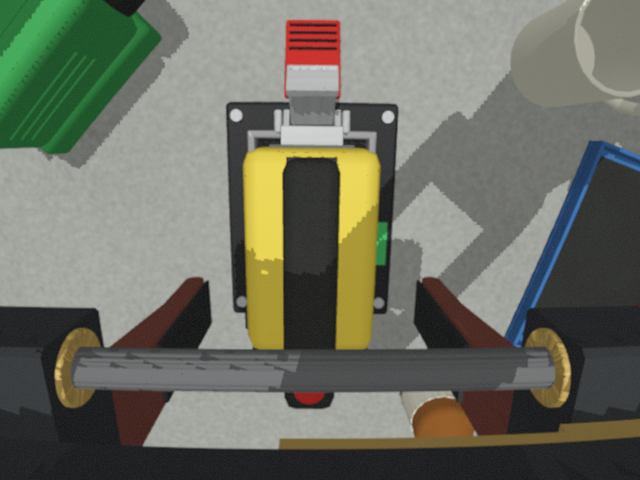

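View pics/cs5.png

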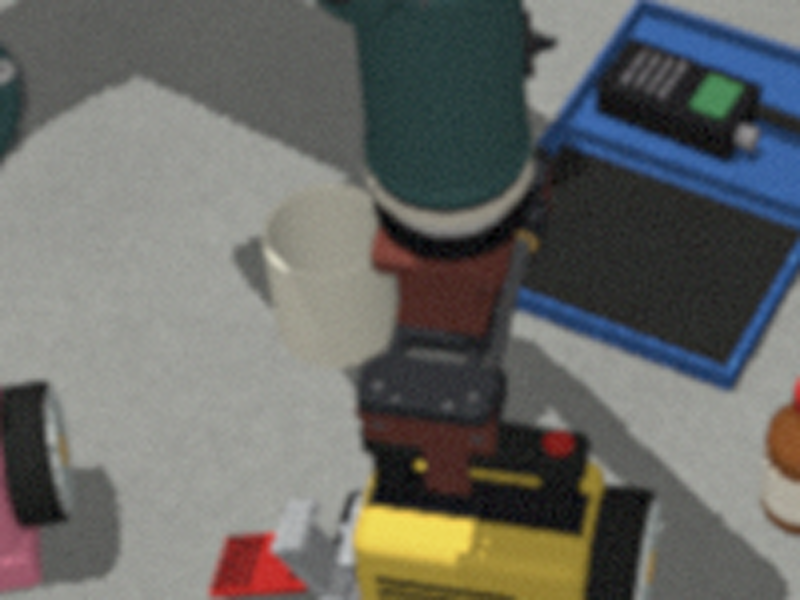

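The wrist view shows the handle (column 311) straight and centred between the fingers. The scene view shows the tab fully down, matching 0.5 rad. I'll descend, grip and lift.

```bash
python3 - <<'E'
from h import *
from station import robot
hit=robot.move_linear(loc(CH,CY,(0,0,.186)),feed=.08,threshold=10)
s=robot.get_state();print(hit,s['t'],s['position'],s['wrist_force'])
robot.grip(0.0,45)
s=robot.get_state();print(s['t'],s['position'],s['wrist_force'],s['gripper_width'])
hit=robot.move_linear(loc(CH,CY,(0,0,.215)),feed=.05,threshold=18)
s=robot.get_state();print(hit,s['t'],s['position'],s['wrist_force'],s['ft_torque'])
snap(robot,'scene','s6');crop('s6',180,180,200,150,4,'cs6.png')
E
```

```text
False 12.275 [ 0.60414294 -0.19656573  0.1859668 ] [ 0.37146785 -0.39324489 -0.37341077]
13.25 [ 0.60414617 -0.19677338  0.18597726] [ 0.69373535 -1.52350116 -1.53332175] 0.29763487160991403
False 13.9833 [ 0.60382608 -0.19639214  0.21494278] [-0.89200826 -0.31623358 -7.17787714] [ 0.11644194 -0.07907157  0.00693159]
```

View pics/cs6.png

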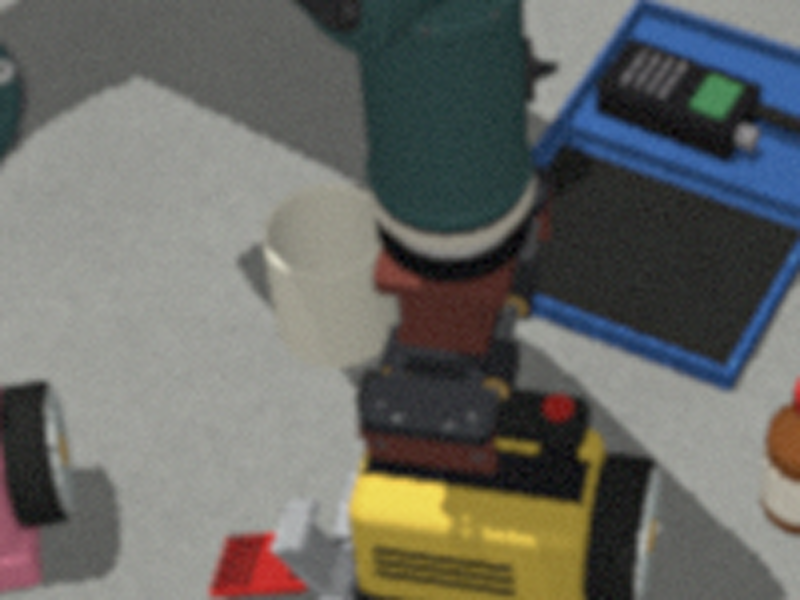

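```bash
python3 - <<'E'
from h import *
from station import robot
robot.move_linear(loc(CH,CY,(0,0,.34)),feed=.15)
Qb=q(TY+np.pi)
robot.move_linear(loc(TR,TY,(0,-.07,.34)),ori=Qb,feed=.15)
robot.move_linear(loc(TR,TY,(0,-.07,.215)),feed=.12)
s=robot.get_state();print(s['t'],s['position'],s['wrist_force'],s['ft_torque'],s['gripper_width'])
for n,c in(('s7','scene'),('t7','top'),('w7','wrist')): snap(robot,c,n)
b=loc(TR,TY,(0,-.07,0))
overlay('s7',b,TY,.043,220,130,200,150,4,'cs7.png');overlay('t7',b,TY,.043,130,130,180,180,3,'ct7.png')
E
```

```text
18.4167 [0.57463578 0.11140094 0.21587829] [-0.10817264 -0.13526608 -7.73736108] [ 0.04315784 -0.1131209   0.01077678] 0.29317450902671466
```

View pics/cs7.png

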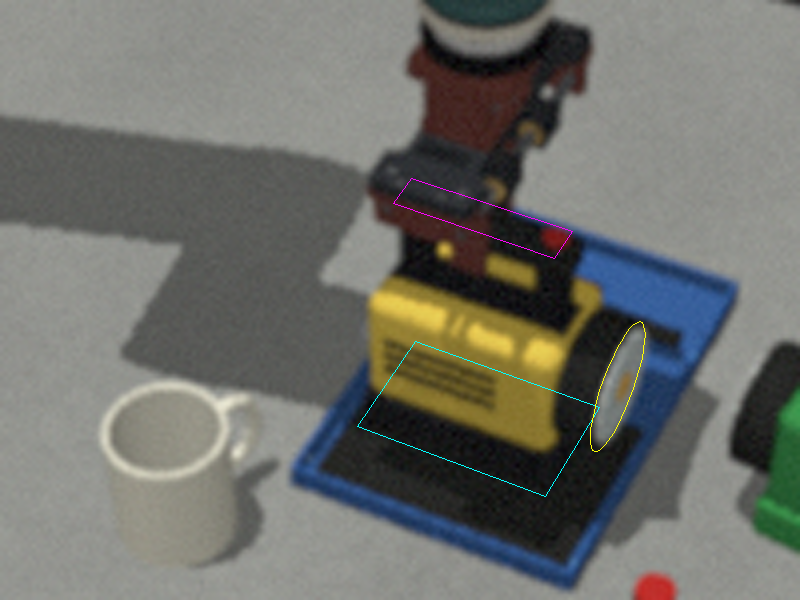

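View pics/w7.png

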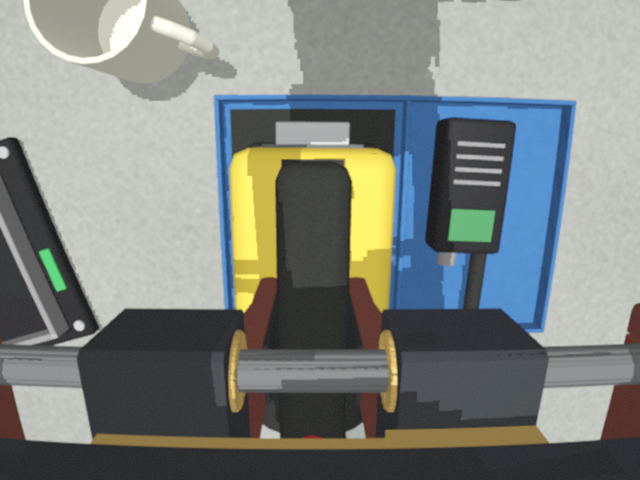

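View pics/ct7.png

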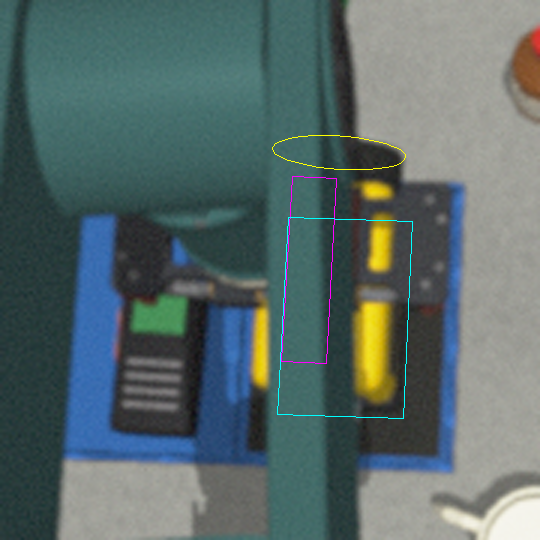

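The views show the lamp level over the mat and inside the bay. The lens outline matches the model and the foot is clear of the divider and rim, so I'll set it down.

```bash
python3 - <<'E'
from h import *
from station import robot
robot.move_linear(loc(TR,TY,(0,-.07,.185)),feed=.08)
hit=robot.move_linear(loc(TR,TY,(0,-.07,.168)),feed=.015,threshold=5)
s=robot.get_state();print(hit,s['t'],s['position'],s['wrist_force'],s['ft_torque'])
snap(robot,'scene','s8');crop('s8',220,130,200,150,4,'cs8.png')
E
```

```text
True 19.775 [0.57426952 0.11110981 0.17594381] [ 1.8685399  -1.42227932  6.05505023] [ 0.13116267 -0.11714504 -0.02959965]
```

View pics/cs8.png

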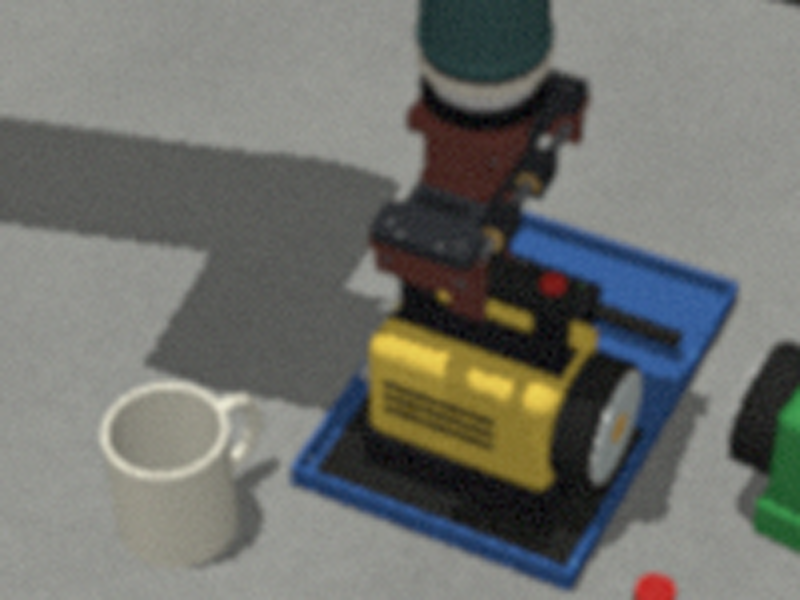

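Contact came at 0.176 m, the expected height, and the foot is on the mat. I'll release and retract.

```bash
python3 - <<'E'
from h import *
from station import robot
robot.grip(1.0)
s=robot.get_state();print(s['t'],s['position'],s['wrist_force'],s['gripper_width'])
robot.move_linear(loc(TR,TY,(0,-.07,.30)),feed=.12)
robot.move_linear(loc(TR,TY,(-.12,-.17,.33)),feed=.2)
robot.move_joints([-1.3,.359,1.51,0,1.272,-1.4])
s=robot.get_state();print(s['t'],s['position'],s['wrist_force'])
for n,c in(('s9','scene'),('t9','top')): snap(robot,c,n)
b=loc(TR,TY,(0,-.07,0))
overlay('s9',b,TY,.004,220,130,200,150,4,'cs9.png');overlay('t9',b,TY,.004,130,130,200,190,3,'ct9.png')
E
```

```text
20.8833 [0.57200657 0.11112784 0.174001  ] [-0.53682448  0.1699527   0.33155143] 1.0053900902534856
25.25 [ 0.22686526 -0.5557157   0.23987813] [-0.08865072  0.65720483 -0.37803717]
```

View pics/cs9.png

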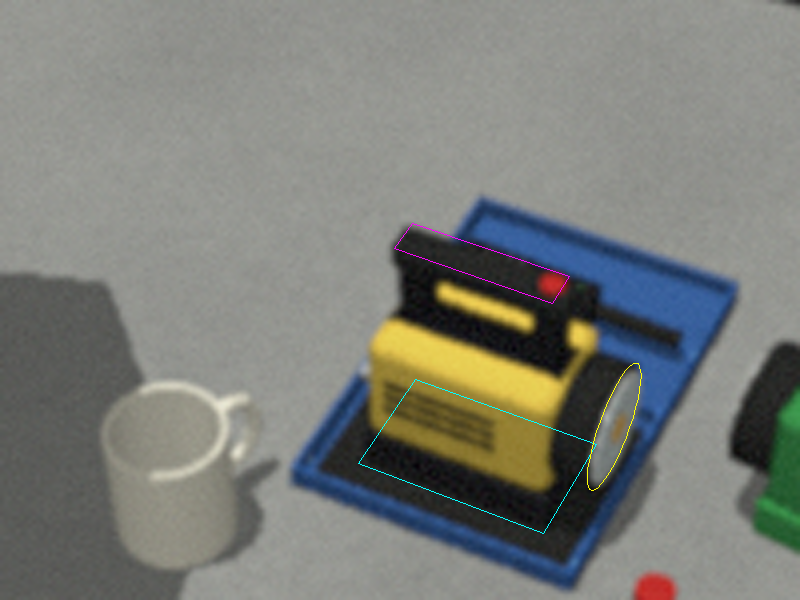

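View pics/ct9.png

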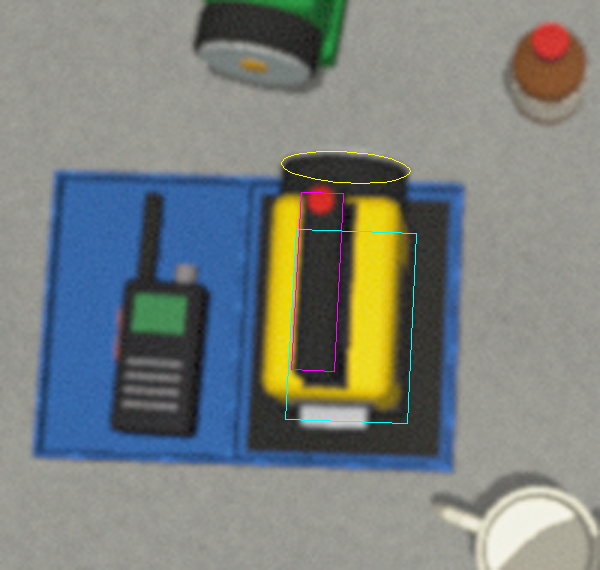

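View pics/s9.png

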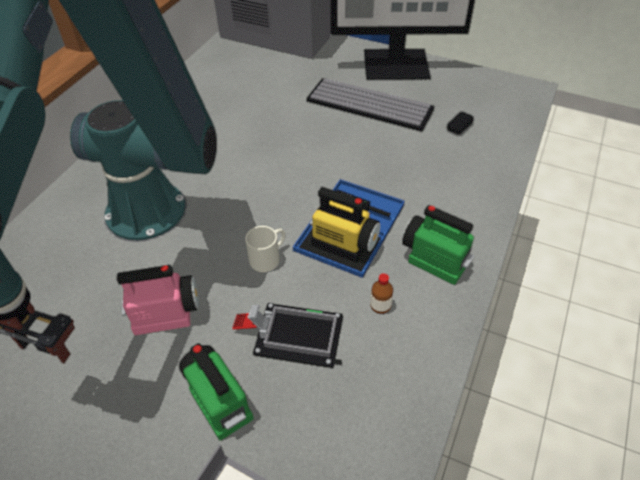

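The lamp stands upright and aligned in the bay: top crop (335,300), scene (342,225). The foot is clear of the walls, and the radio, mug and bottle are where they were. Handing the job in.

```bash
python3 - <<'E'
from station import robot
robot.close_job()
E
```

```text
the job is handed in; nothing more can be done
```

The job is done and handed in: the yellow handlamp stands upright in the empty bay of the blue tray, at about 25 s of the 61 s allowed.

- **Lever:** I pressed the red tab down with the closed fingers until it hit its stop. A second push moved it only 0.1 mm, and its position in the picture matches the fully-down angle (0.5 rad).
- **Lift:** I gripped the lamp by its handle with 45 N. It came out of the stand freely, with about 7 N of weight on the wrist and no sign of snagging.
- **Set-down:** I lowered the lamp until its foot touched at the expected height, then opened the gripper and moved the arm clear.
- **Last pictures:** The lamp is upright and aligned with the tray, within a few millimetres of the bay's middle. The lever is still down. The radio, mug and bottle look unmoved by eye.

No check failed. My first estimate of the stand's position disagreed with the scene camera by about 3 mm, and I corrected it before moving the arm.

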